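Dial open the slide safe

TASK

Open the microscope-slide safe. Turn its dial anticlockwise to 10 and pause, clockwise to 1 and pause, then anticlockwise until you feel it come up against its stop (somewhere near 9), without forcing it; then slide the lid fully open, never tugging hard at a lid that is still locked, let go, and leave the things around the safe where they are.

Things in the scene. Friction and masses are not known exactly. Their poses are not given: they have to be found in the camera images.
- safe: Grey steel slide safe, 200 (x) x 360 (y) x 100 mm high, fixed on the bench. Origin: centre of its underside; z up; y along its length (dial at the +y end, sliding lid over the -y end); x across, away from the robot at yaw 0. The dial's axis is vertical, 105 mm from the origin along +y.
- number_0 (a point): Point at the dial's number 0, 45 mm from the dial's axis on the safe's +x side. Twelve white ticks on the safe's top, 57 mm from the axis, are numbered like a clock seen from above: 0 is the thick tick, numbers climb clockwise, 30 degrees each; 9 is on the safe's +y side, 3 on the lid's side. At the start the pointer is within 36 degrees of 0.
- dial_knob (a point): On the dial's axis at half height of its round black knob (42 mm diameter, 30 mm high, this point 121 mm above the bench). x axis: towards the white pointer line; z up. The knob stands on a black disc, 100 mm diameter, that turns with it; the disc's upper face is 106 mm above the bench. Friction about 0.07 N m; stays where left. Travel clockwise ends near 3 (not needed).
- dial_mark (a point): Outer end of the dial's white pointer line, 45 mm from the dial's axis, 107 mm above the bench; turns with the dial.
- number_10 (a point): Where the pointer's end stands with the dial at 10 (60 degrees anticlockwise of 0), 45 mm from the axis. The dial is at 10 when the pointer's end is within 4.5 mm of this point (6 degrees).
- number_1 (a point): The same for 1 (30 degrees clockwise of 0).
- number_9 (a point): The same for 9 (90 degrees anticlockwise of 0). Anticlockwise travel ends at a hard stop near here. The dial has slipped on its spindle by an unknown angle, new each time: at the stop the pointer is up to 14 degrees before or past 9, so only feel tells. The lock is clear only within about 2 degrees of the stop: leave the dial resting against it.
- dial_windup (a joint): Elastic twist of the dial ahead of its spindle, rad, positive anticlockwise: the torque on the dial divided by 5 N m per rad. 0 when let go, about 0.014 while it turns freely, grows at once against the stop. Over 0.10 (0.5 N m) the dial counts as forced.
- lid_grip (a point): Centre of the lid's upright grip rib: 80 mm long (safe's x), 12 mm thick (safe's y), 30 mm high, its top 128 mm above the bench, standing on the flat aluminium lid (upper face 98 mm above the bench). 140 mm from the dial's axis when shut. Axes as the safe's.
- lid (a joint): Travel of the lid, m: 0 shut, 0.080 fully open (70 mm or more counts). Slides along the safe's -y, away from the dial, with about 2.5 N of friction. While locked it gives 3 mm, then a tongue under it bears on the lock; over 20 N there it counts as forced.
- oil: Bystander: small amber bottle, 32 mm diameter, 62 mm high, standing on the bench on the robot's side of the safe. Origin: centre of its underside.
- objective: Bystander: steel microscope objective, 30 mm diameter, 46 mm high, standing beyond the safe. Origin: centre of its underside.
- slide_box: Bystander: white box of slides, 30 x 85 x 32 mm, lying beyond the safe. Origin: centre of its underside.

How it is judged:
By the outcome, as a careful person would: the job done as asked, in the order asked, and still so for the second after the job is handed in, with the robot touching nothing.
It also fails if it takes over 72 s, if anything falls off the work surface, if the arm or the gripper's body presses on something with over 40 N, if the wrist force passes 120 N, or if a joint passes its speed limit or range.

ROBOT

A 6-joint arm with a two-finger parallel gripper is mounted at the origin on the work surface. World frame = base frame: x ahead of the robot, y to its left, z up, the work surface at z = 0. Lengths are in m, angles in rad, forces in N, time in s.
With the tool pointing down it reaches from about 0.2 to 0.875 m from the base axis. Payload 3.4 kg.
Tool frame: the origin (TCP) lies between the finger pads; the fingertips stand 25 mm ahead of it and the grasp point (between the pads) lies 6 mm ahead of it (r.nose_length is the z of the fingertips in the tool frame, in m); z points along the fingers, x is the direction in which the jaws open and shut, and the axes are right-handed (so a half turn about z gives the same grasp; the last joint's range is limited). The gripper opens to 94 mm and grips with 3 to 60 N. Pads are 16 mm wide; open, the fingers measure 119 mm over their backs; the gripper's body (75 mm by 177 mm) begins 78 mm behind the grasp point.
Start: joints at [1.148, 0.276, 1.505, -0, 1.361, -0.121], TCP at [0.171, 0.549, 0.23] pointing down, gripper open.
Joint ranges: [-2.89, 2.89], [-0.75, 2.08], [0.22, 2.7], [-1.18, 4.32], [0.11, 2.71], [-2.7, 2.7]. Speed limits (rad/s): [2.57, 2.57, 3.14, 3.14, 3.14, 3.14].

INTERFACE

Orientations are given as a unit quaternion [w, x, y, z].
In Python, from plant import r, gripper_to, inverse_kinematics, vision, models, telemetry gives the robot as it stands. Calls block until the motion is done:
- r.move_to(position, orientation): joint-space move of the TCP to a pose.
- r.move_l(position, rot=None, vel=0.15, guard=None): straight line of the TCP; rot=None keeps the orientation; vel is the mean speed in m/s. With guard (N) it stops when the force on the tool has changed by that much, and returns True; else False.
- r.movej(angles): joint-space move.
- gripper_to(opening, f_grip=None): finger opening in m; f_grip is the grip in N (None keeps the last); returns when the fingers have stopped.
- r.hold(seconds).
- inverse_kinematics(position, orientation): joint angles nearest the present ones, or None.
- vision.snapshot(name): name is "side" or "top"; returns the picture (480x640x3 uint8, red, green, blue); there is no depth.
- vision.get_calibration(name): a dict with "fx", "fy", "cx", "cy" (pixels), "position" and "orientation" of the camera in the world. Camera axes: x right, y down, z forward; pixel columns grow to the right and rows downward; lengths in m; the calibration is good to about 2 mm. A picture is of the moment at which its call begins. get_calibration takes no time and is no camera call.
A pose or a line that the arm cannot do raises r.PlanningError and nothing moves.
- r.sign_off(): hands the job in, once; it reports no verdict.
Trained networks look in the newest picture that a camera, given by its name, has taken for a name from the list of things; names that differ only in an ending like _2 or _b are one class to them, and where a whole thing is asked for, a point or a joint stands for the part that bears it (a point fixed in the world has none). Each returns a list of dicts, best first, with "score" (0 to 1); they miss things now and then, are a little off and sometimes report something else, mostly with a low value. They report only what shows in the picture. A call takes as long as a camera call.
- models.boxes_of(thing, camera): "at" ([x, y, z] in m, in world coordinates, good to about 4 mm: the middle of the surface that is visible of it).
- models.regions_of(thing, camera): "pixels" (480x640 bool, what is visible of it).
- models.mark_of(thing, camera): "at" ([x, y, z] in m, in world coordinates, good to about 4 mm: a listed point, or the origin of a listed thing).
Readings, each from a call of its own:
- telemetry.current_t(): time.
- telemetry.current_joints(): joint angles.
- telemetry.current_dq(): joint speeds.
- telemetry.current_joint_efforts(): joint torques, N m.
- telemetry.current_ee_pos(): TCP position.
- telemetry.current_tool_rot(): TCP orientation.
- telemetry.current_wrist_force(): force on the tool from outside, world axes, zero at the start.
- telemetry.current_torque(): the same for the moment, N m.
- telemetry.current_opening(): finger opening in m.
Only numpy, scipy, OpenCV 4.12 (cv2) and the standard library are available. Lean on these libraries where they do the work, as an engineer would, in place of code of your own. Each camera call takes 0.05 s, during which the arm holds its last target. There are 200 camera calls.

## Working session

There is one attempt and no reset: what is moved stays moved. The work goes in short steps, each a Python script; the robot and the scene stay as the last script left them, time stands still between calls to the robot, and variables do not carry over. Pictures are saved under pics/ and viewed, about 8 in all and at most 12, crops included, and the job is handed in when it is done.

```bash
ls; mkdir -p pics
python3 - <<'E'
from plant import r, vision, models, telemetry
import cv2, numpy as np
for c in ("top","side"):
    im=vision.snapshot(c); cv2.imwrite(f"pics/{c}0.png",im[:,:,::-1])
    k=vision.get_calibration(c); print(c,{a:np.round(b,3) for a,b in k.items()})
    for n in ("safe","number_0","dial_knob","dial_mark","lid_grip","number_9","oil","objective","slide_box"):
        print(n,[(np.round(d["at"],3).tolist(),round(d["score"],2)) for d in models.mark_of(n,c)[:2]])
print(telemetry.current_t(), r.nose_length, telemetry.current_tool_rot())
E
```

```text
pics
top {'fx': np.float64(580.9), 'fy': np.float64(580.9), 'cx': np.float64(322.46), 'cy': np.float64(248.278), 'position': array([0.537, 0.048, 0.962]), 'orientation': array([-0.021,  0.709, -0.705,  0.021])}
safe [([0.557, 0.095, 0.002], 0.73), ([0.584, 0.209, 0.106], 0.53)]
number_0 [([0.584, 0.205, 0.106], 0.69), ([0.559, 0.242, 0.106], 0.66)]
dial_knob [([0.546, 0.204, 0.119], 0.71)]
dial_mark []
lid_grip [([0.563, 0.065, 0.119], 0.7)]
number_9 [([0.584, 0.205, 0.106], 0.69), ([0.559, 0.242, 0.106], 0.66)]
oil [([0.394, 0.097, 0.0], 0.88)]
objective [([0.703, 0.219, -0.002], 0.86)]
slide_box [([0.765, 0.046, -0.001], 0.9)]
side {'fx': np.float64(586.764), 'fy': np.float64(586.764), 'cx': np.float64(323.105), 'cy': np.float64(236.764), 'position': array([0.358, 0.759, 0.812]), 'orientation': array([ 0.074, -0.146,  0.908, -0.387])}
safe [([0.555, 0.101, -0.003], 0.79), ([0.539, 0.203, 0.119], 0.55)]
number_0 [([0.577, 0.208, 0.106], 0.8), ([0.558, 0.24, 0.105], 0.78)]
dial_knob [([0.54, 0.204, 0.118], 0.69)]
dial_mark [([0.585, 0.205, 0.105], 0.57)]
lid_grip [([0.564, 0.065, 0.11], 0.76)]
number_9 [([0.577, 0.208, 0.106], 0.8), ([0.558, 0.24, 0.105], 0.78)]
oil [([0.395, 0.098, -0.0], 0.71)]
objective [([0.699, 0.216, 0.001], 0.82)]
slide_box [([0.765, 0.04, -0.0], 0.79)]
1.0 0.025 [-3.99074365e-05  8.05365867e-01  5.92778048e-01  6.14672391e-05]
```

Run:
```python
import cv2,numpy as np
a=cv2.imread("pics/top0.png")
b=cv2.imread("pics/side0.png")
def c(i,u,v,w,h):return cv2.resize(i[v:v+h,u:u+w],(400,600*h//h if 0 else int(400*h/w)),interpolation=cv2.INTER_CUBIC)
cv2.imwrite("pics/both0.png",np.hstack([cv2.resize(a,(400,300)),cv2.resize(b,(400,300))]))
from plant import vision
from scipy.spatial.transform import Rotation as R
k=vision.get_calibration("top");q=k["orientation"]
p=R.from_quat([*q[1:],q[0]]).inv().apply(np.array([.545,.204,.106])-k["position"])
u,v=int(k["fx"]*p[0]/p[2]+k["cx"]),int(k["fy"]*p[1]/p[2]+k["cy"]);print(u,v)
cv2.imwrite("pics/dial0.png",cv2.resize(a[v-60:v+60,u-60:u+60],(600,600),interpolation=cv2.INTER_CUBIC))
```

```text
216 276
```

View pics/both0.png

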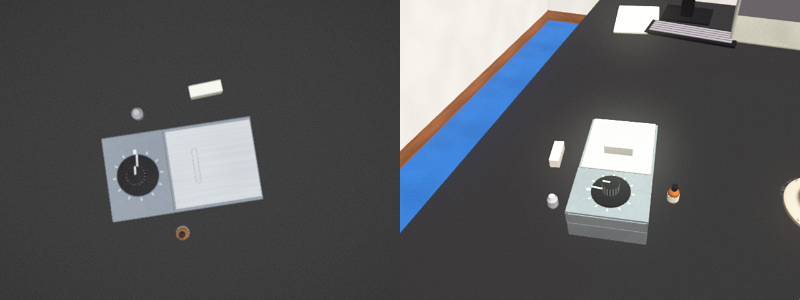

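View pics/dial0.png

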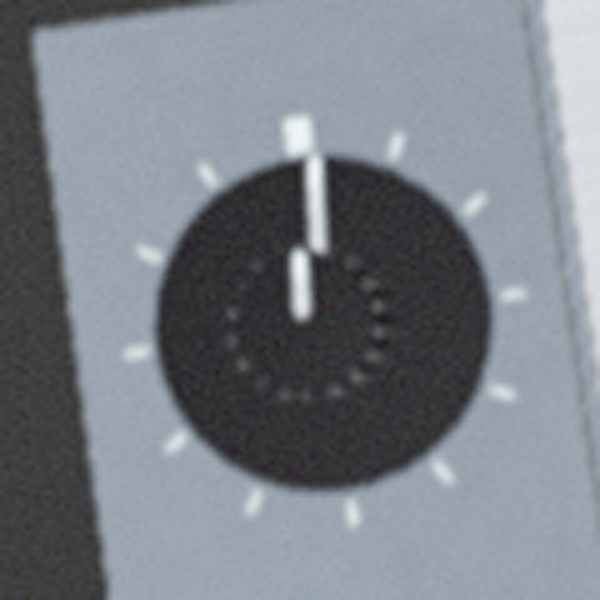

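The top view shows the dial's disc centred near crop pixel (323,322). The thick 0 tick is at (298,135) and the pointer's end at (316,158), so the pointer is about 5° clockwise of 0. Next I fit the ticks and the pointer in both views.

```bash
cat > h.py <<'E'
import cv2, numpy as np
from plant import r, gripper_to, inverse_kinematics, vision, models, telemetry
from scipy.spatial.transform import Rotation as R
from scipy.optimize import least_squares
def cam(c):
    k=vision.get_calibration(c);q=k["orientation"];return k,R.from_quat([*q[1:],q[0]])
def ray(c,uv,z):
    k,Q=cam(c);uv=np.atleast_2d(uv).astype(float)
    d=Q.apply(np.c_[(uv[:,0]-k["cx"])/k["fx"],(uv[:,1]-k["cy"])/k["fy"],np.ones(len(uv))])
    return k["position"]+d*((z-k["position"][2])/d[:,2])[:,None]
def rect(im,c,ctr,z,half=.075,n=600):
    """ortho view of plane z: up=+x, left=+y"""
    k,Q=cam(c);g=(np.arange(n)+.5)/n*2*half-half
    X=ctr[0]-g[:,None]+0*g[None];Y=ctr[1]-g[None]+0*g[:,None]
    p=Q.inv().apply(np.c_[X.ravel(),Y.ravel(),np.full(n*n,z)]-k["position"])
    m=lambda f,j,o:(k[f]*p[:,j]/p[:,2]+k[o]).reshape(n,n).astype(np.float32)
    return cv2.remap(im,m("fx",0,"cx"),m("fy",1,"cy"),cv2.INTER_CUBIC)
E
python3 - <<'E'
from h import *
out=[]
for c in ("top","side"):
    im=cv2.imread(f"pics/{c}0.png")
    C=np.array([.545,.204])
    for it in range(1):
        g=rect(im,c,C,.100).min(axis=2)
        g=cv2.medianBlur(g,5)
        hi=(g>205 if c=="top" else g>205).astype(np.uint8)
        n,l,s,ce=cv2.connectedComponentsWithStats(hi)
        for i in range(1,n):
            if 60<s[i,4]<4000:
                w=C+(300-ce[i][::-1])*.15/600
                print(c,s[i,4],np.round(w,4),round(1e3*np.hypot(*(w-C)),1))
    out.append(cv2.resize(rect(im,c,C,.106),(400,400)))
cv2.imwrite("pics/rect0.png",np.hstack(out))
E
```

```text
top 405 [0.6144 0.1301] 101.4
top 1106 [0.5958 0.208 ] 51.0
top 124 [0.5928 0.1788] 54.0
top 1045 [0.5768 0.2024] 31.9
top 101 [0.5838 0.2347] 49.5
top 90 [0.5756 0.1553] 57.5
top 102 [0.5598 0.2513] 49.6
top 720 [0.5522 0.2065] 7.6
top 79 [0.531  0.2543] 52.2
top 80 [0.5199 0.1462] 63.0
top 114 [0.5046 0.2424] 55.7
top 100 [0.4964 0.1636] 63.2
top 95 [0.487  0.2192] 59.9
top 140 [0.4838 0.1899] 62.8
side 440 [0.6124 0.276 ] 98.6
side 78 [0.6127 0.1437] 90.6
side 2273 [0.5981 0.2094] 53.4
side 972 [0.5956 0.1799] 56.1
side 2143 [0.5809 0.1975] 36.5
side 331 [0.5868 0.166 ] 56.5
side 1065 [0.5854 0.2355] 51.3
side 150 [0.5889 0.2226] 47.7
side 709 [0.5784 0.155 ] 59.3
side 65 [0.5756 0.2508] 55.9
side 116 [0.5719 0.1387] 70.6
side 193 [0.5691 0.2447] 47.3
side 1417 [0.5634 0.171 ] 37.8
side 700 [0.566  0.1467] 61.0
side 139 [0.5676 0.1362] 71.4
side 477 [0.5592 0.2776] 74.9
side 1011 [0.562 0.253] 51.8
side 86 [0.5529 0.2513] 47.9
side 166 [0.5466 0.2759] 72.0
side 167 [0.5341 0.2739] 70.8
side 146 [0.5243 0.2727] 71.8
side 93 [0.5244 0.263 ] 62.5
side 118 [0.5212 0.267 ] 67.3
side 28
[... 184 characters left out ...]
879 0.251 ] 74.0
side 2196 [0.4806 0.2384] 73.0
side 374 [0.4846 0.1668] 70.9
side 87 [0.4851 0.1984] 60.2
side 96 [0.4838 0.1832] 64.6
side 83 [0.4845 0.1781] 65.8
side 211 [0.4825 0.2474] 76.1
side 232 [0.4781 0.2648] 90.4
side 130 [0.4804 0.2526] 80.9
side 82 [0.4812 0.1732] 70.9
side 2052 [0.4743 0.153 ] 87.1
side 373 [0.4774 0.1874] 69.6
side 69 [0.4763 0.1825] 72.0
side 77 [0.476  0.2387] 77.2
side 236 [0.4731 0.167 ] 80.9
side 112 [0.4748 0.1382] 96.2
side 292 [0.4727 0.2067] 72.3
side 78 [0.4741 0.2601] 90.4
side 110 [0.4731 0.2537] 87.4
side 149 [0.4722 0.2489] 85.5
side 85 [0.4728 0.2214] 74.3
side 136 [0.4725 0.1839] 75.2
side 139 [0.4718 0.2341] 79.2
side 145 [0.4715 0.1911] 74.7
```

View pics/rect0.png

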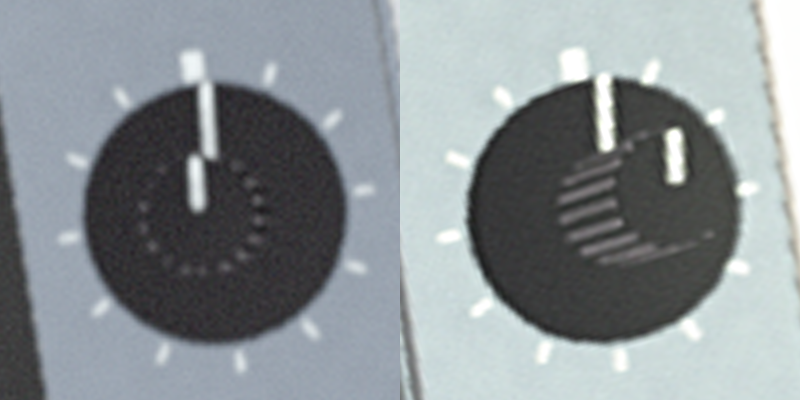

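Fitting opposite ticks gives the dial axis at about (0.541, 0.1995), averaging top and side, which differ by 2 mm. Safe yaw is about 9.2° and the pointer about 5.6° clockwise of 0. Next I approach and grip the knob.

```bash
cat >> h.py <<'E'
D=np.array([.541,.1995]); YAW=np.radians(9.2)
def down(phi):
    q=(R.from_euler("z",phi)*R.from_euler("x",np.pi)).as_quat();return [q[3],*q[:3]]
T=telemetry
def st(s=""):
    print(s,"t",round(T.current_t(),2),"F",np.round(T.current_wrist_force(),2),"M",np.round(T.current_torque(),3),"p",np.round(T.current_ee_pos(),4),"q6",round(T.current_joints()[5],3),"op",round(T.current_opening(),4),flush=True)
E
python3 - <<'E'
from h import *
P=[*D,.22]
sol=[(abs(q[5]),a,q) for a in np.radians(range(0,360,5)) if (q:=inverse_kinematics(P,down(a))) is not None]
m=min(sol,key=lambda s:s[0]); mid=m[1]
print("mid",np.degrees(mid),np.round(m[2],3))
phi=mid-np.radians(42.6)
print(np.round(inverse_kinematics(P,down(phi)),3))
gripper_to(.065,20)
r.move_to(P,down(phi)); st("above")
print(r.move_l([*D,.136],vel=.1,guard=6)); st("down")
gripper_to(.03,6); st("grip6")
E
```

```text
mid 14.999999999999998 [ 0.233  0.284  1.519 -0.     1.338 -0.029]
[ 0.233  0.284  1.519 -0.     1.338  0.714]
above t 3.49 F [-0.63 -0.27  0.22] M [-0.004  0.093  0.004] p [0.5406 0.2004 0.2201] q6 0.714 op 0.0649
False
down t 4.48 F [-0.51  0.02 -0.45] M [-0.13   0.129 -0.044] p [0.5415 0.1997 0.1366] q6 0.714 op 0.0653
grip6 t 4.97 F [-3.43  2.12  5.56] M [0.476 0.986 0.014] p [0.5397 0.2002 0.1364] q6 0.714 op 0.0416
```

```bash
cat >> h.py <<'E'
C=np.array([.5397,.2002]); PHI=np.radians(15-42.6)
def turn(q,d):   # dial angle +anticlockwise, rad; q6 positive is clockwise
    q=np.array(q,float);q[5]-=d;r.movej(list(q));return q
E
python3 - <<'E'
from h import *
r.move_l([*C,.138],vel=.05); st("centred")
gripper_to(.03,20); st("grip20")
q=np.array(inverse_kinematics([*C,.138],down(PHI))); print(np.round(q,3))
q=turn(q,0); st("0")
q=turn(q,np.radians(10)); st("10deg")
q=turn(q,np.radians(1)); st("1deg")
cv2.imwrite("pics/s1.png",rect(vision.snapshot("side")[:,:,::-1],"side",C,.106))
E
```

```text
centred t 5.22 F [-1.45  1.62 -3.53] M [0.154 0.304 0.031] p [0.5395 0.2001 0.1374] q6 0.716 op 0.0417
grip20 t 5.43 F [-2.34  1.44 -5.46] M [ 0.167  0.211 -0.016] p [0.5395 0.2001 0.1374] q6 0.716 op 0.0417
[ 0.234  0.342  1.648 -0.     1.151  0.716]
0 t 5.68 F [-0.51  1.26 -7.25] M [ 0.147  0.179 -0.01 ] p [0.5394 0.2001 0.1374] q6 0.716 op 0.0418
10deg t 5.97 F [ 0.01  0.32 -9.17] M [ 0.127 -0.008  0.087] p [0.5396 0.2    0.1375] q6 0.545 op 0.0415
1deg t 6.22 F [  0.1    1.07 -10.95] M [ 0.063 -0.086 -0.06 ] p [0.5396 0.2    0.1375] q6 0.526 op 0.0415
```

View pics/s1.png

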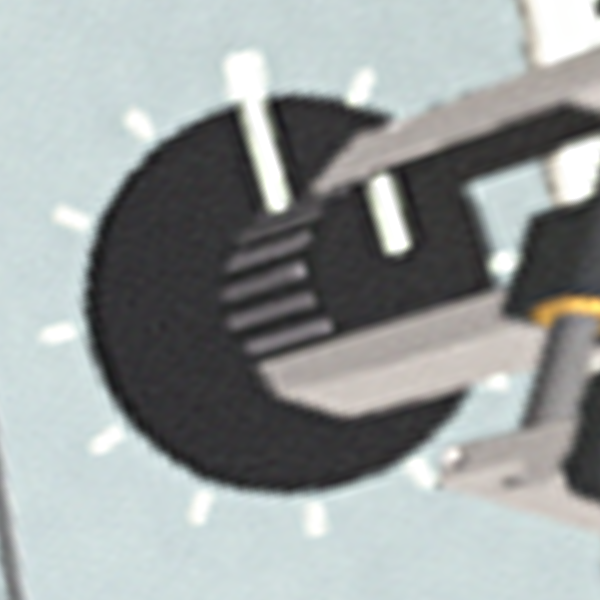

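Before this turn the side view showed the pointer (245,70)–(285,210) about 5.5° anticlockwise of 0, as predicted, so the knob isn't slipping. Next is the turn to 10.

```bash
cat >> h.py <<'E'
def mz(n=8,dt=.01):
    v=[];e=[]
    for _ in range(n):
        r.hold(dt);v.append(T.current_torque()[2]);e.append(T.current_joint_efforts()[5])
    return np.mean(v),np.std(v),np.mean(e),np.std(e)
def pointer(name):
    im=vision.snapshot("side")[:,:,::-1];g=rect(im,"side",C,.106)
    cv2.imwrite(name,cv2.resize(g,(400,400)))
E
python3 - <<'E'
from h import *
q=np.array(inverse_kinematics([*C,.1372],down(PHI+np.radians(11)))); 
q=turn(q,0);st("z relaxed");print("M",np.round(mz(),3))
for d in (20,20,14.6):
    q=turn(q,np.radians(d)); st(d); print("M",np.round(mz(),3))
r.hold(.6); pointer("pics/s2.png")
np.save("q.npy",q)
E
```

```text
z relaxed t 6.53 F [-0.18  0.09 -7.42] M [-0.059  0.157 -0.052] p [0.5396 0.2001 0.1374] q6 0.524 op 0.0416
M [-0.033  0.035 -0.032  0.   ]
20 t 7.02 F [-0.21 -0.47 -6.3 ] M [-0.106  0.074 -0.056] p [0.54   0.2    0.1375] q6 0.178 op 0.0414
M [0.017 0.027 0.009 0.015]
20 t 7.51 F [ 1.72  0.29 -7.95] M [-0.148 -0.178  0.008] p [0.5403 0.2001 0.1374] q6 -0.171 op 0.0414
M [0.022 0.036 0.01  0.014]
14.6 t 7.92 F [ 2.15  0.77 -8.2 ] M [-0.117 -0.451  0.043] p [0.5405 0.2003 0.1374] q6 -0.425 op 0.0414
M [0.031 0.023 0.023 0.02 ]
```

View pics/s2.png

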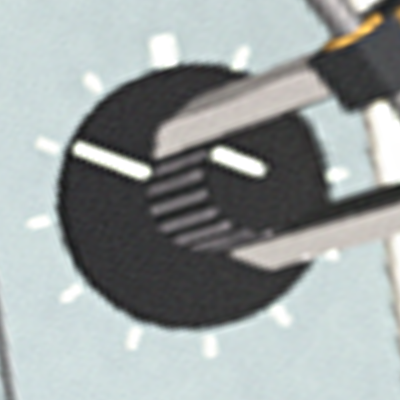

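The pointer stands at the 10 tick: end at (76,147), tick at (47,146), about 59–61°. The dial was held there over 0.6 s. Now I turn clockwise to 1.

Run:
```python
from h import *
q=np.load("q.npy"); r.hold(.5); print("M",np.round(mz(),3))
for d in (-45,-45.4):
    q=turn(q,np.radians(d)); st(d)
    print("M",np.round(mz(),3))
r.hold(1.); pointer("pics/s3.png"); st(); np.save("q.npy",q)
```

```text
M [-0.003  0.021  0.018  0.   ]
-45 t 9.98 F [ 3.6  -0.59 -5.26] M [-0.179 -0.679  0.031] p [0.5397 0.2001 0.1374] q6 0.355 op 0.0415
M [0.019 0.034 0.031 0.004]
-45.4 t 10.83 F [ 1.17  0.76 -2.9 ] M [-0.05  -0.075  0.004] p [0.539  0.2004 0.1373] q6 1.147 op 0.0416
M [0.04  0.008 0.035 0.004]
 t 11.95 F [-3.94  2.79  2.78] M [0.337 0.845 0.057] p [0.5392 0.2004 0.1373] q6 1.149 op 0.0416
```

View pics/s3.png

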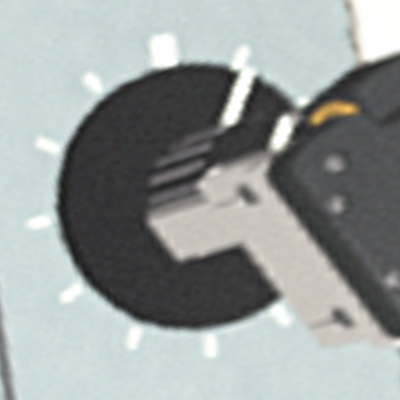

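The pointer is at 1: (230,125)–(250,70), about 29° clockwise of 0. Now anticlockwise to about 72°, then 1° steps by feel.

Run:
```python
from h import *
q=np.load("q.npy"); a=-29.8
for d in (50,51):
    q=turn(q,np.radians(d)); a+=d
print(a,"M",np.round(mz(),3)); st()
hit=0
while a<108:
    q=turn(q,np.radians(1)); a+=1
    m=mz(5); lag=np.degrees(T.current_joints()[5]-q[5])
    print(round(a,1),np.round(m,3),"lag",round(lag,2))
    if abs(m[0])>.45 or abs(m[2])>.17 or (abs(m[0])>.17 and abs(m[2])>.12): print("STOP felt");break
st(); np.save("q.npy",q)
```

```text
71.2 M [-0.045  0.023 -0.042  0.003]
 t 13.72 F [ 1.36  1.76 -0.95] M [ 0.232 -0.158 -0.053] p [0.5408 0.2003 0.1373] q6 -0.613 op 0.0419
72.2 [-0.083  0.035 -0.062  0.003] lag 0.02
73.2 [-0.069  0.017 -0.065  0.003] lag 0.01
74.2 [-0.037  0.031 -0.063  0.002] lag -0.02
75.2 [-0.065  0.016 -0.062  0.002] lag -0.02
76.2 [-0.077  0.024 -0.062  0.002] lag -0.02
77.2 [-0.044  0.032 -0.062  0.002] lag -0.02
78.2 [-0.058  0.015 -0.062  0.002] lag -0.02
79.2 [-0.06   0.035 -0.062  0.002] lag -0.02
80.2 [-0.059  0.026 -0.062  0.002] lag -0.02
81.2 [-0.068  0.017 -0.062  0.002] lag -0.02
82.2 [-0.044  0.023 -0.062  0.002] lag -0.02
83.2 [-0.063  0.028 -0.062  0.002] lag -0.02
84.2 [-0.062  0.015 -0.062  0.002] lag -0.02
85.2 [-0.065  0.013 -0.062  0.002] lag -0.02
86.2 [-0.044  0.023 -0.062  0.002] lag -0.02
87.2 [-0.045  0.022 -0.062  0.002] lag -0.02
88.2 [-0.076  0.021 -0.062  0.002] lag -0.02
89.2 [-0.072  0.023 -0.062  0.002] lag -0.02
90.2 [-0.073  0.008 -0.062  0.002] lag -0.02
91.2 [-0.072  0.049 -0.062  0.002] lag -0.02
92.2 [-0.071  0.036 -0.062  0.002] lag -0.02
93.2 [-0.055  0.022 -0.062  0.002] lag -0.02
94.2 [-0.039  0.028 -0.062  0.002] lag -0.02
95.2 [-0.051  0.008 -0.062  0.002] lag -0.02
96.2 [-0.058  0.014 -0.062  0.002] lag -0.02
97.2 [-0.102  0.023 -0.081  0.002] lag -0.02
98.2 [-0.132  0.054 -0.159  0.002] lag -0.01
99.2 [-0.215  0.018 -0.237  0.002] lag 0.01
STOP felt
 t 21.88 F [ 4.57  2.83 -3.26] M [ 0.586 -0.874 -0.197] p [0.5408 0.2008 0.1374] q6 -1.102 op 0.0416
```

The stop is clear: torque rose from 0.062 to 0.237 N m over about 2.5°, at a pointer angle of about 97°. Next I let go, verify, and move to the lid grip.

```bash
cat >> h.py <<'E'
YD=np.array([-np.sin(YAW),np.cos(YAW)]); LG=np.array([.5402,.1998])-.140*YD
LQ=down(YAW+np.pi/2)
E
python3 - <<'E'
from h import *
gripper_to(.065,20); st("released")
p=T.current_ee_pos(); r.move_l([p[0],p[1],.19],vel=.12)
r.move_to([*LG,.19],LQ); gripper_to(.05); st("above lid")
S=[]
for c in ("side","top"):
    im=vision.snapshot(c)[:,:,::-1]
    S.append(cv2.resize(rect(im,c,np.array([.5402,.2]),.106),(400,400)))
    print(c,[(np.round(d["at"],3).tolist(),round(d["score"],2)) for n in("dial_mark","lid_grip") for d in models.mark_of(n,c)[:2]])
print(LG); cv2.imwrite("pics/s4.png",np.hstack(S))
E
```

```text
released t 22.45 F [ 0.54 -0.71  0.2 ] M [ 0.079 -0.038 -0.003] p [0.5394 0.2    0.1372] q6 -1.103 op 0.0651
above lid t 24.17 F [ 0.4   0.35 -0.12] M [ 0.076 -0.018  0.04 ] p [0.5625 0.0622 0.1901] q6 -1.745 op 0.0501
side [([0.524, 0.246, 0.103], 0.9), ([0.563, 0.062, 0.11], 0.78)]
top [([0.528, 0.244, 0.108], 0.57)]
[0.56258337 0.06160092]
```

View pics/s4.png

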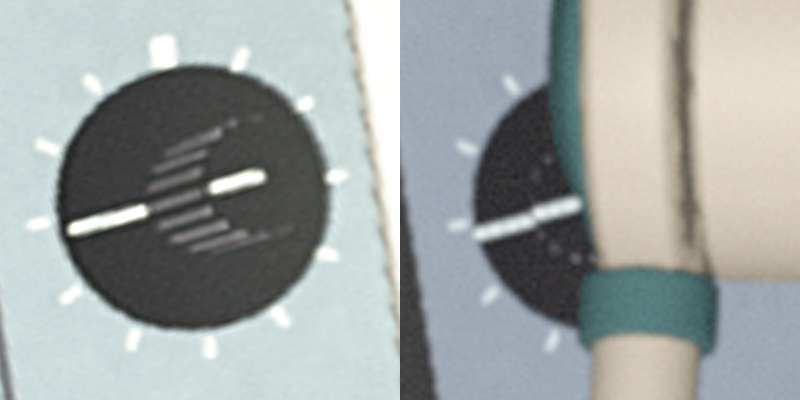

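The pointer rests about 5° past 9, at (68,230), which matches the felt stop, and the dial stayed put when I let go. Now I grip the rib and slide the lid under a force guard.

Run:
```python
from h import *
print(r.move_l([*LG,.131],vel=.08,guard=6)); st("down")
gripper_to(.005,15); st("grip")
p=np.array(T.current_ee_pos()); 
for d in (.008,.04,.079):
    e=p[:2]-d*YD
    g=r.move_l([*e,.131],vel=.05,guard=11); st(f"d{d} guard {g}")
    print("travel",round(float((p-np.array(T.current_ee_pos()))[:2]@YD),4))
    if g: break
```

```text
False
down t 25.36 F [ 0.53 -0.15  0.33] M [0.02  0.026 0.021] p [0.563  0.0616 0.1314] q6 -1.745 op 0.0497
grip t 26.03 F [0.25 1.55 0.45] M [ 0.333  0.048 -0.018] p [0.5626 0.062  0.1311] q6 -1.745 op 0.0117
d0.008 guard False t 26.33 F [-0.03  0.28  1.59] M [ 0.118  0.138 -0.044] p [0.5639 0.0533 0.1311] q6 -1.759 op 0.0117
travel 0.0088
d0.04 guard False t 27.12 F [-1.08 -2.2   3.87] M [-0.244  0.294 -0.091] p [0.5691 0.0212 0.1311] q6 -1.814 op 0.0119
travel 0.0413
d0.079 guard False t 28.06 F [-2.69  2.11  5.15] M [ 0.571  0.431 -0.051] p [ 0.575  -0.016   0.1311] q6 -1.881 op 0.0119
travel 0.079
```

Unlocked. The lid slid 79 mm freely. Now I let go, retreat and check.

Run:
```python
from h import *
gripper_to(.05); st("open")
p=T.current_ee_pos(); r.move_l([p[0],p[1],.22],vel=.12)
r.move_to([.3,-.25,.3],LQ)
st("away"); S=[]
for c in ("top","side"):
    im=vision.snapshot(c); S.append(cv2.resize(im[:,:,::-1],(400,300)))
    for n in ("lid_grip","dial_mark","oil","objective","slide_box"):
        print(c,n,[(np.round(d["at"],3).tolist(),round(d["score"],2)) for d in models.mark_of(n,c)[:1]])
print("grip expected",LG-.079*YD)
cv2.imwrite("pics/s5.png",np.hstack(S))
```

```text
open t 28.82 F [-0.36  0.46  0.07] M [ 0.076  0.057 -0.012] p [ 0.5752 -0.016   0.131 ] q6 -1.88 op 0.0501
away t 31.09 F [-0.08  0.3  -0.82] M [ 0.012  0.037 -0.016] p [ 0.3006 -0.2498  0.2997] q6 -2.604 op 0.05
top lid_grip [([0.572, -0.016, 0.116], 0.77)]
top dial_mark [([0.531, 0.246, 0.108], 0.56)]
top oil [([0.396, 0.1, -0.0], 0.93)]
top objective [([0.703, 0.218, -0.001], 0.69)]
top slide_box [([0.546, 0.2, 0.123], 0.64)]
side lid_grip [([0.578, -0.019, 0.107], 0.58)]
side dial_mark [([0.525, 0.245, 0.103], 0.66)]
side oil [([0.578, 0.206, 0.108], 0.62)]
side objective [([0.7, 0.22, 0.002], 0.69)]
side slide_box [([0.766, 0.038, -0.002], 0.82)]
grip expected [ 0.57521398 -0.01638284]
```

View pics/s5.png

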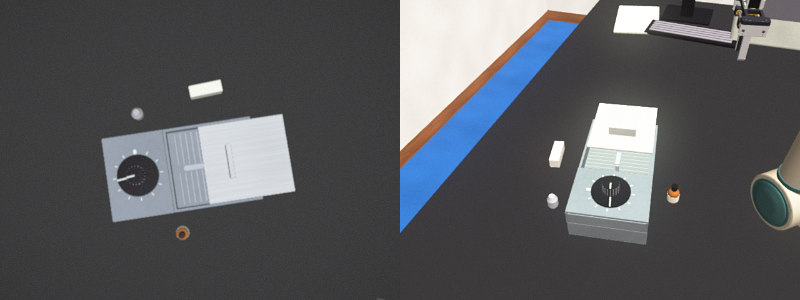

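The lid is open and the slides show. The oil bottle (182,233), objective (137,113) and slide box (205,89) are at the same pixels as at the start, and the arm is clear. I'm handing it in.

```bash
python3 -c "
from plant import r
r.sign_off()"
```

```text
the job is handed in; nothing more can be done
```

The safe is open and the job is handed in at about 31 s of the 72 s allowed.

- **Dial:** I turned it anticlockwise to 10 (about 60° in the picture) and paused, then clockwise to 1 (about 29°) and paused. I then turned it anticlockwise in 1° steps until I felt the stop. The torque rose from 0.06 to 0.24 N m, below the 0.5 N m limit, with the pointer about 5–7° past 9. The pointer was still there after I let go.
- **Lid:** it slid 79 mm and the 11 N force guard never tripped. In the final pictures the rib was within about 4 mm of where that travel puts it. I released it and moved the arm well clear.
- **Things around the safe:** the oil bottle, objective and slide box look unmoved in the before and after pictures.

**Checks that disagreed:**
- In the last check the network misplaced the slide box in the top view and the oil bottle in the side view, both on the dial. The other camera and the pictures put each at its starting place.
- The two cameras placed the dial axis about 2 mm apart. I corrected that by feel when gripping the knob.

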